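# Cap the nozzle test stand and hold it

## Robot

A 7-joint arm with a two-finger parallel gripper is mounted at the origin on the work surface. World frame = base frame: x ahead of the robot, y to its left, z up, the work surface at z = 0. Lengths are in m, angles in rad, forces in N, time in s.
With the tool pointing down it reaches from about 0.4 to 0.85 m from the base axis. Payload 4.5 kg.
Tool frame: the origin (TCP) lies at the very end of the fingers, on their centre line; the grasp point (between the pads) lies 19 mm behind it (r.pinch_z is the distance from the TCP to the grasp point, in m); z points along the fingers, y is the line along which they close (so a half turn about z gives the same grasp; the last joint's range is limited). The gripper opens to 88 mm and grips with 3 to 60 N. Pads are 18 mm wide; open, the fingers measure 123 mm over their backs; the gripper's body (75 mm by 187 mm) begins 45 mm behind the grasp point.
Start: joints at [1.374, 0.689, -0.195, 1.565, 0.157, 0.902, -0.215], TCP at [0.143, -0.608, 0.239] pointing down, gripper open.
Joint ranges: [-3.01, 3.01], [-0.46, 2.08], [-1.47, 1.51], [0.13, 2.56], [-1, 4.14], [0.04, 2.09], [-2.66, 2.66]. Speed limits (rad/s): [2.57, 2.57, 3.14, 3.14, 3.14, 3.14, 3.14].

## Interface

Orientations are given as a unit quaternion [x, y, z, w].
In Python, from plant import r, cams gives the robot as it stands.
- The arm moves only by the shell command python3 -m pendant 'ROWS' [FORCE]. ROWS is JSON, a list of rows, each a list of 3 entries, a list of its own where there are three numbers: the closure, from -1 (fully open) to 1 (shut), then the shift along the tool's x, y, z in mm, then the turn, a rotation vector about the tool's x, y, z in degrees. A call has 1 to 8 rows; each row shifts and turns the commanded pose from where the row before left it, along the tool's axes as they then stand; what a row does not reach is not made up. A row lasts 1/8 s, in which the tool goes at most 62.5 mm and 10.7 degrees, less where a joint would pass 70% of its speed; a pose out of reach is approached as far as the arm can. A call with a gripper value outside its range is refused whole. The fingers move at their own pace and stop on an object; FORCE is the grip in N (left out, the last holds). Time passes only in rows, so rows that do not move let the fingers close. It gives the time, the measured TCP pose, the force, the opening and the grip force at its end, in the units of the state.
- r.get_state(): the state, without advancing time (a new reading comes with each control period).
- cams.snapshot(name): name is "scene" or "top"; returns a dict with "img" (384x512x3 uint8, red, green, blue), "camera_matrix" (3x3 intrinsics, pixels), "D" ([k1, k2, p1, p2, k3] as OpenCV has them; the pictures are not rectified), "camera_from_world" (4x4, takes a point from world to camera coordinates). Camera axes: x right, y up, looking along -z (the intrinsics and any distortion apply to the point x, -y, -z); pixel columns grow to the right and rows downward; lengths in m; the calibration is good to about 2 mm. A picture is of the moment at which its call begins. There is no depth.
- r.finish_job(): hands the job in; it is judged then, once.
The state is a dict: "clock": time; "q": joint angles; "qd": joint speeds; "joint_torque": joint torques, N m; "tool_pos": TCP position; "eef_rot": TCP orientation; "contact_force": force on the tool from outside, world axes, zero at the start; "moment": the same for the moment, N m; "opening": opening from 0.0 (shut) to 1.0 (fully open); "finger_force": force on a finger pad.
Only numpy, scipy, OpenCV 4.12 (cv2) and the standard library are available. Lean on these libraries where they do the work, as an engineer would, in place of code of your own. Each camera call takes 0.05 s, during which the arm holds its last target. There are 200 camera calls.

## Task

First shut off the air to the test stand by flipping the isolator's ball-ended toggle lever over to its other side. Then take the aluminium jig cover with the black bar grip, lay it square on the stand's black seal plate, slide it along the stand's long centre line until the slot hidden underneath drops over the locating pin, and press it down so that the sprung seal plate sinks most of the way; finish while still holding the cover pressed down, without letting go, and with the other parts on the shelf left where they were.

Things in the scene. Friction and masses are not known exactly. Their poses are not given: they have to be found in the camera images.
- lever (a joint): angle of the isolator's toggle lever (rad): 0 = on, leaning 0.6 rad to the isolator's -x side; 1.2 = off, leaning 0.6 rad to its +x side, a stop at each. It turns about the isolator's y axis. Over-centre: its own weight lets it fall to the nearer stop either side of upright (0.6). Light, about 1 N to push at the ball.
- lever_hinge (a point): the lever's pivot, 50 mm above the shelf, above the middle of the fixed isolator box (grey, 85 x 60 x 36 mm, two cheeks reaching 60 mm high). Its axes are the isolator's: x along the box, the way the lever is to be thrown (+x), z up. The lever is a steel rod of 12 mm diameter.
- lever_ball (a point): centre of the black ball, 28 mm in diameter, at the end of the lever, 85 mm from the pivot.
- cover_mid (a point): centre (half-way up) of the loose jig cover, about 0.4 kg: an aluminium plate 90 (x) x 70 (y) x 18 (z) mm with a black bar grip 16 (x) x 60 (y) x 36 (z) mm upright on its middle; 54 mm high in all, so this point is 27 mm above the underside. It is the same turned by half a turn.
- cover_slot (a point): centre of the cover's underside, where the mouth of its unseen blind slot is: 13 (along the cover's x) x 16 (y) mm, 14 mm deep, to fit over the pin. Let rest loosely on the pin beside the slot, the cover tips, by up to 0.1 rad: its end nearer the pin rides high. Dragged towards that end it drops flat onto the plate (underside 4 mm below the pin's top).
- stand: the fixed test stand, an open aluminium tray 140 (x, the long way) x 110 (y) x 40 mm high; origin at the centre of its underside, on the shelf. In it floats a black sprung seal plate 120 x 90 mm whose flat top stands 52 mm above the shelf at rest. The cover's x is to lie along the stand's x.
- stand_top (a point): middle of the resting seal plate's top. A fixed steel locating pin, 10 mm thick with rounded rim, comes up through the plate: its flat top is 4 mm above this point. It is on the stand's long centre line (stand y = 0), up to 12 mm to either side (x) of this point; where differs each time and is not read out: find it by sight, or slide the cover along x until it drops 4 mm.
- seal_plate (a joint): how far the seal plate is pushed down (m): 0 at rest, 0.008 at the bottom stop. Springs carry 7 N at rest and 17 N at the bottom (the cover's weight, 4 N, alone does not move it). Sinks only straight down.
- manifold: bystander: heavy brass five-way manifold block, 50 x 85 mm with ports, 54 mm high; origin at the centre of its underside
- swirl0: bystander: green plastic swirl core, 22 mm wide, 26 mm high; origin under its centre
- swirl1: bystander: second green swirl core, the same
- ceramic: bystander: white ceramic disc-core pair, 36 mm wide, 17 mm high; origin under its centre
Things that resemble listed ones, but are neither listed nor needed, are in the scene too. What is shaped like the part that bears cover_mid but blue or green is not meant.

How it is judged:
By the outcome, as a careful person would: the job done as asked, in the order asked, and still so for the second after the job is handed in, while the arm keeps its last pose, push and grip.
It also fails if it takes over 64 s, if anything falls off the work surface, if the arm or the gripper's body presses on something with over 40 N, if the wrist force passes 120 N, or if a joint passes its speed limit or range.

## Working session

There is one attempt and no reset: what is moved stays moved. The work goes in short steps, Python scripts to look and compute and a shell command to move; the robot and the scene stay as the last step left them, time stands still between calls to the robot, and variables do not carry over. Pictures are saved under pics/ and viewed, at most 10 in all, crops included, and the job is handed in when it is done.

```bash
mkdir -p pics; ls; cat > h.py <<'E'
import numpy as np, cv2
from plant import r, cams
def snap(n):
    s=cams.snapshot(n); return s
def ray(s,uv):
    K=np.array(s["camera_matrix"]);D=np.array(s["D"],float);T=np.array(s["camera_from_world"])
    p=cv2.undistortPoints(np.array([[uv]],float),K,D)[0,0]
    d=T[:3,:3].T@np.array([p[0],-p[1],-1.]); o=-T[:3,:3].T@T[:3,3]
    return o,d/np.linalg.norm(d)
def plane(s,uv,z):
    o,d=ray(s,uv); return o+d*(z-o[2])/d[2]
def proj(s,P):
    K=np.array(s["camera_matrix"]);D=np.array(s["D"],float);T=np.array(s["camera_from_world"])
    c=T[:3,:3]@np.array(P)+T[:3,3]; c=c*[1,-1,-1]
    return cv2.projectPoints(c.reshape(1,3),np.zeros(3),np.zeros(3),K,D)[0].ravel()
def tri(a,b):
    (o1,d1),(o2,d2)=a,b
    A=np.stack([d1,-d2],1);t=np.linalg.lstsq(A,o2-o1,rcond=None)[0]
    p,q=o1+t[0]*d1,o2+t[1]*d2
    return (p+q)/2,np.linalg.norm(p-q)
E
python3 - <<'E'
from h import *
ims=[]
for n in ("scene","top"):
    s=snap(n);o,d=ray(s,(256,192));print(n,o,d)
    cv2.imwrite(f"pics/{n}0.png",cv2.resize(s["img"][:,:,::-1],(800,600),interpolation=cv2.INTER_CUBIC))
print(r.get_state())
E
```

```text
pics
scene [1.34389153 0.21449151 0.72291823] [-0.762605   -0.19492627 -0.61679605]
top [0.35571557 0.01186068 1.24991509] [ 0.17940462 -0.01384573 -0.98367793]
{'clock': 0.1, 'q': array([ 1.37383699,  0.68987479, -0.19453219,  1.5662218 ,  0.15730155,
        0.90246889, -0.215122  ]), 'qd': array([-4.02386183e-05, -1.88297174e-03,  7.43864768e-04, -9.50445062e-04,
        1.05070282e-03, -2.55911316e-04,  9.02897183e-04]), 'joint_torque': array([-2.96058075e-03, -5.28503573e+01, -1.27124503e+00, -1.53839833e+01,
       -5.25113451e-02,  1.98647002e-03,  3.65484129e-05]), 'tool_pos': array([ 0.14278871, -0.60790817,  0.23801118]), 'eef_rot': array([ 9.93347246e-01,  1.15154783e-01, -1.43853950e-04, -7.77636607e-04]), 'contact_force': array([ 0.46617863, -0.45642104, -0.00286916]), 'moment': array([-0.02177748, -0.02015043,  0.00982151]), 'finger_force': 0.0, 'opening': 1.0007275079170066}
```

View pics/scene0.png

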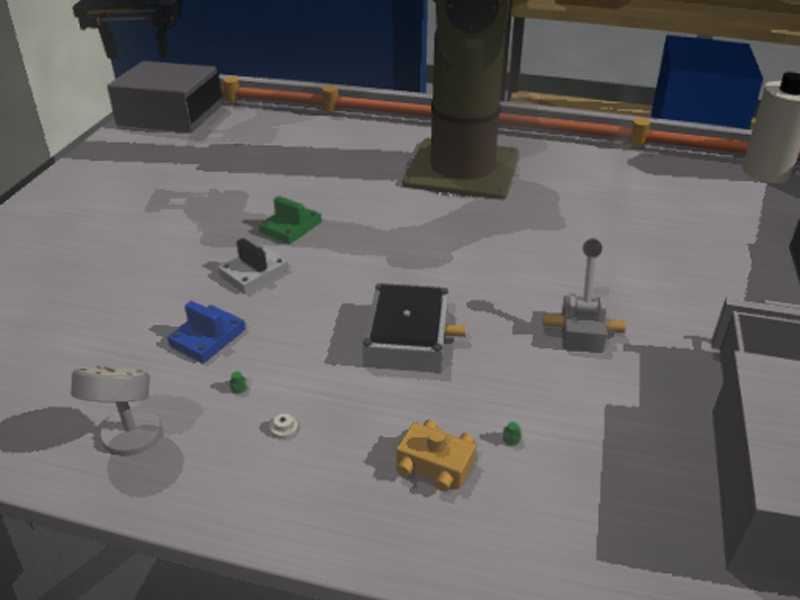

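View pics/top0.png

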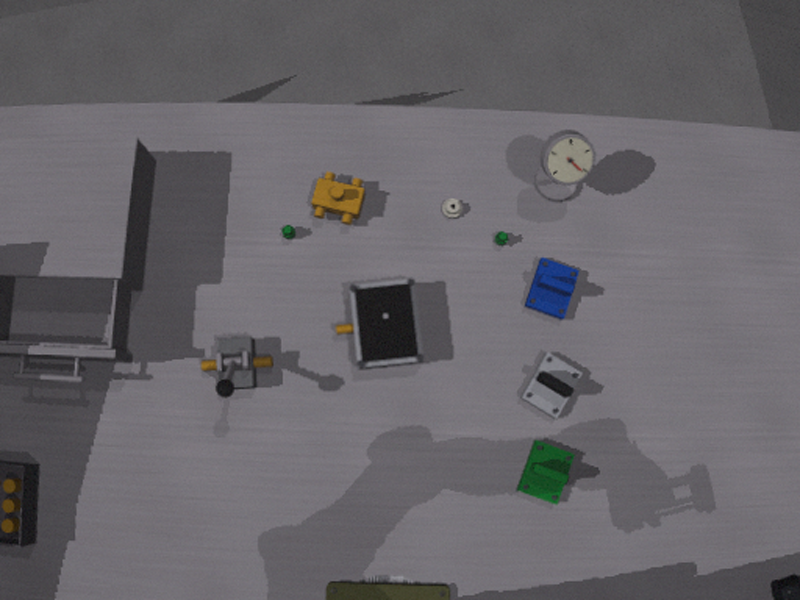

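The scene has three plates of the cover's shape. In the 800x600 top view they are blue at (553,288), aluminium with a black grip at (553,384) and green at (547,470). The aluminium one is the cover; blue and green are excluded. The stand is at (386,322) with its pin tip at (386,316). The isolator is at (236,362), and its ball at (225,388) leans toward -x of the world.

```bash
cat > m.py <<'E'
from h import *
t=snap("top");s=snap("scene")
def comp(img,box,f):
    x0,y0,x1,y1=box;m=np.zeros(img.shape[:2],np.uint8)
    m[y0:y1,x0:x1]=f(img[y0:y1,x0:x1].astype(int)).astype(np.uint8)
    n,l,st,c=cv2.connectedComponentsWithStats(m)
    i=1+np.argmax(st[1:,4]);return (l==i).astype(np.uint8),c[i],st[i]
def rect(m):
    c=max(cv2.findContours(m,0,cv2.CHAIN_APPROX_NONE)[0],key=cv2.contourArea)
    return cv2.boxPoints(cv2.minAreaRect(c))
dark=lambda th:lambda a:a.max(2)<th
def quad(s,m,z):
    P=np.array([plane(s,p,z)[:2] for p in rect(m)])
    (c,wh,a)=cv2.minAreaRect((P*1000).astype(np.float32));return np.round(c,1),np.round(wh,1),round(a,1)
E
python3 - <<'E'
from m import *
T=t["img"];S=s["img"]
m1,c1,st1=comp(T,(136,238,152,258),dark(45)); m2,c2,st2=comp(S,(370,150,388,167),dark(70))
print("ball",c1,st1,c2,st2,tri(ray(t,c1),ray(s,c2)))
m,c,st=comp(T,(222,170,275,245),dark(48));print("plate",c,st,quad(t,m,.052))
m,c,st=comp(T,(325,215,378,275),lambda a:a.min(2)>115);print("cover",st,quad(t,m,.018))
m,c,st=comp(T,(335,232,372,258),dark(48));print("grip",st,quad(t,m,.054))
m,c,st=comp(T,(240,195,255,210),lambda a:a.min(2)>80);print("pin",c,st,plane(t,c,.056))
m,c,st=comp(S,(254,194,268,206),lambda a:a.min(2)>90);print("pinS",c,st,plane(s,c,.056))
print("iso",[plane(t,np.array(p)/1.5625,.036)[:2] for p in ((217,336),(254,336),(257,388),(218,390))])
print("orange ends",plane(t,np.array((208,365))/1.5625,.02),plane(t,np.array((265,361))/1.5625,.02))
a=cv2.resize(T[205:285,310:410,::-1],(400,320),interpolation=cv2.INTER_CUBIC)
b=cv2.resize(T[200:270,120:220,::-1],(400,280),interpolation=cv2.INTER_CUBIC)
c=cv2.resize(T[165:245,205:305,::-1],(400,320),interpolation=cv2.INTER_CUBIC)
d=cv2.resize(S[145:215,335:435,::-1],(400,280),interpolation=cv2.INTER_CUBIC)
cv2.imwrite("pics/crop1.png",np.vstack([np.hstack([a,c]),np.hstack([b,d])]))
E
```

```text
ball [143.79787234 247.86170213] [139 243  13  11  94] [378.86458333 158.39583333] [374 153  11  11  96] (array([0.41534845, 0.26342767, 0.12341728]), np.float64(0.0010914367036432729))
plate [246.74116162 206.19255051] [ 227  182   40   50 1584] (array([536.9,  17.8]), array([121.3,  91.2]), 8.6)
cover [325 226  50  49 569] (array([ 433. , -258.6]), array([127.9, 134.1]), 0.9)
grip [344 238  23  16 168] (array([ 441.7, -264. ]), array([62.4, 19.3]), 60.5)
pin [246.33333333 201.88888889] [245 201   4   3   9] [0.54675929 0.01921902 0.056     ]
pinS [260.125 199.5  ] [259 198   3   4   8] [0.5432672  0.01929924 0.056     ]
iso [array([0.50561952, 0.30101037]), array([0.50786587, 0.23784322]), array([0.42103405, 0.22777264]), array([0.41502445, 0.29341958])]
orange ends [0.45743378 0.31711643 0.02      ] [0.46797427 0.21950834 0.02      ]
```

View pics/crop1.png

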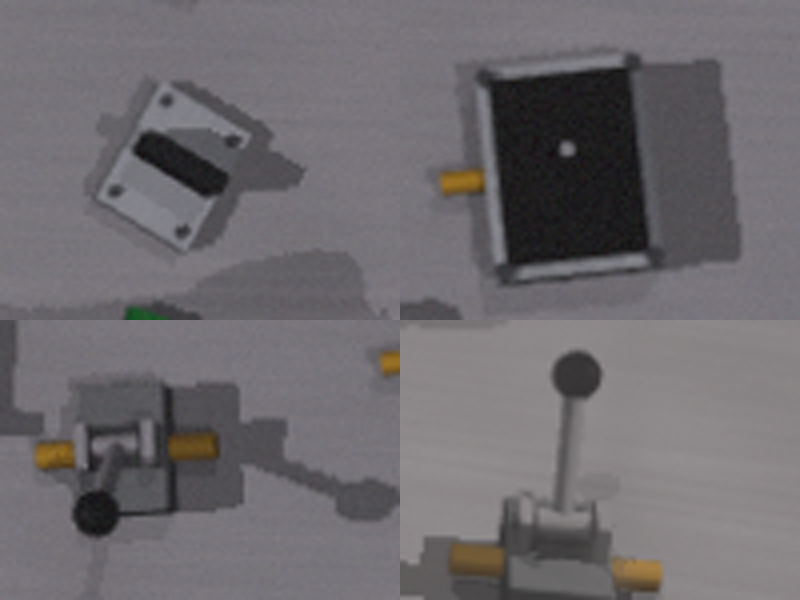

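The crop confirms the cover: an aluminium plate with a black grip at upper left. The pin shows as a bright dot at (567,148), about 8 mm from the plate's centre toward +x. The lever leans toward -x. First I turn the tool and swing over to the lever.

```bash
python3 -m pendant '[[1,[0,0,0],[0,0,-10.4]],[1,[0,0,0],[0,0,-10.4]],[1,[0,0,0],[0,0,-10.4]],[1,[0,0,0],[0,0,-10.4]],[1,[0,0,0],[0,0,-10.4]],[1,[0,0,0],[0,0,-10.4]],[1,[0,0,0],[0,0,-10.4]],[1,[0,0,0],[0,0,-10.4]]]'
python3 -m pendant '[[1,[25,37,0],[0,0,0]],[1,[25,37,0],[0,0,0]],[1,[25,37,0],[0,0,0]],[1,[25,37,0],[0,0,0]],[1,[25,37,0],[0,0,0]],[1,[25,37,0],[0,0,0]],[1,[25,37,0],[0,0,0]],[1,[25,37,0],[0,0,0]]]'
cat >> h.py <<'E'
from scipy.spatial.transform import Rotation as Ro
def go(x,y,z,yaw=None):
    "shift (tool mm) and turn (deg about tool z) to a world target; yaw = world angle of tool y"
    st=r.get_state();R=Ro.from_quat(st["eef_rot"]).as_matrix()
    d=R.T@(np.array([x,y,z])-st["tool_pos"])*1000
    yw=np.degrees(np.arctan2(R[1,1],R[0,1]))
    print("clock",st["clock"],"tcp",np.round(st["tool_pos"],4),"yaw",round(yw,2),"tilt",np.round(R[:,2],3),"F",np.round(st["contact_force"],1),"open",round(st["opening"],3),"ff",st["finger_force"],"q",np.round(st["q"],2))
    print("shift",np.round(d,1),"turn", None if yaw is None else round(yw-yaw,2))
E
python3 -c "from h import *;go(.5,-.05,.22,6.2)"
```

```text
clock: 1.2
tool_pos: [0.1428, -0.6083, 0.2385]
eef_rot: [0.664, 0.748, 0.0, -0.0]
contact_force: [0.4, 1.2, 0.7]
opening: 0.113
finger_force: 0.0
clock: 2.2
tool_pos: [0.4156, -0.3757, 0.2386]
eef_rot: [0.666, 0.746, -0.0, -0.0]
contact_force: [0.6, 0.1, 0.8]
opening: 0.005
finger_force: 0.0
clock 2.2 tcp [ 0.4156 -0.3757  0.2386] yaw 6.41 tilt [-0. -0. -1.] F [0.6 0.1 0.8] open 0.005 ff 0.0 q [ 0.99  0.65 -0.58  1.75  0.45  0.87  0.33]
shift [314.2 120.2  18.6] turn 0.21
```

```bash
python3 -m pendant '[[1,[40,15,0],[0,0,0]],[1,[40,15,0],[0,0,0]],[1,[40,15,0],[0,0,0]],[1,[40,15,0],[0,0,0]],[1,[40,15,0],[0,0,0]],[1,[40,15,0],[0,0,0]],[1,[40,15,0],[0,0,0]],[1,[40,15,0],[0,0,0]]]' >/dev/null
python3 -m pendant '[[1,[40,-13,0],[0,0,0]],[1,[40,-13,0],[0,0,0]],[1,[40,-13,0],[0,0,0]],[1,[40,-13,0],[0,0,0]],[1,[40,-13,0],[0,0,0]],[1,[40,-13,0],[0,0,0]],[1,[40,-13,0],[0,0,0]],[1,[36,-13,0],[0,0,0]],[1,[0,0,0],[0,0,0]]]' | tail -5
python3 -m pendant '[[1,[40,-13,0],[0,0,0]],[1,[40,-13,0],[0,0,0]],[1,[40,-13,0],[0,0,0]],[1,[40,-13,0],[0,0,0]],[1,[40,-13,0],[0,0,0]],[1,[40,-13,0],[0,0,0]],[1,[38,-13,0],[0,0,0]]]' >/dev/null
python3 -c "from h import *;go(.36,.2574,.105,6.2)"
```

```text
clock 4.075 tcp [0.3761 0.2222 0.2388] yaw 6.43 tilt [ 0.  0. -1.] F [1.  0.3 0.4] open 0.007 ff 0.0 q [-0.29  0.49 -0.53  2.1   0.4   0.65 -0.97]
shift [ 36.8 -12.1 133.8] turn 0.23invalid input at $: expected 1 to 8 rows
```

```bash
python3 -m pendant '[[1,[37,-12,0],[0,0,0]],[1,[0,0,34],[0,0,0]],[1,[0,0,50],[0,0,0]],[1,[0,0,50],[0,0,0]],[1,[0,0,0],[0,0,0]]]' >/dev/null
python3 -c "from h import *;go(.455,.2677,.105,6.2)"
```

```text
clock 4.7 tcp [0.359  0.255  0.1025] yaw 6.5 tilt [-0.004 -0.005 -1.   ] F [ 0.1 -0.6  0.4] open 0.003 ff 0.0 q [-0.57  0.73 -0.25  2.22  0.66  0.27 -1.28]
shift [ 1.7 96.8 -3. ] turn 0.3
```

```bash
python3 -m pendant '[[1,[0,15,0],[0,0,0]],[1,[0,15,-1],[0,0,0]],[1,[0,15,-1],[0,0,0]],[1,[0,15,-2],[0,0,0]],[1,[0,15,-2],[0,0,0]],[1,[0,15,-2],[0,0,0]],[1,[0,10,0],[0,0,0]],[1,[0,0,0],[0,0,0]]]'
python3 -m pendant '[[1,[0,-20,0],[0,0,0]],[1,[0,-40,-10],[0,0,0]],[1,[0,-20,-50],[0,0,0]],[1,[0,0,-50],[0,0,0]]]' >/dev/null
python3 - <<'E'
from h import *
go(.55,-.0,.22,-30)
s=snap("scene")["img"];t=snap("top")["img"]
f=lambda a:cv2.resize(a[:,:,::-1],(400,300),interpolation=cv2.INTER_CUBIC)
cv2.imwrite("pics/lev.png",np.hstack([f(s[130:230,320:453]),f(t[180:280,90:223])]))
E
```

```text
clock: 5.7
tool_pos: [0.4609, 0.2676, 0.1139]
eef_rot: [0.667, 0.745, 0.001, 0.0]
contact_force: [-0.6, 0.2, -0.4]
opening: 0.0
finger_force: 0.0
clock 6.2 tcp [0.3772 0.2579 0.2239] yaw 6.66 tilt [-0.003 -0.003 -1.   ] F [ 1.8  0.3 -0.2] open 0.004 ff 0.0 q [-0.35  0.54 -0.54  2.06  0.44  0.66 -1.06]
shift [-276.2  141.7    4.1] turn 36.66
```

View pics/lev.png

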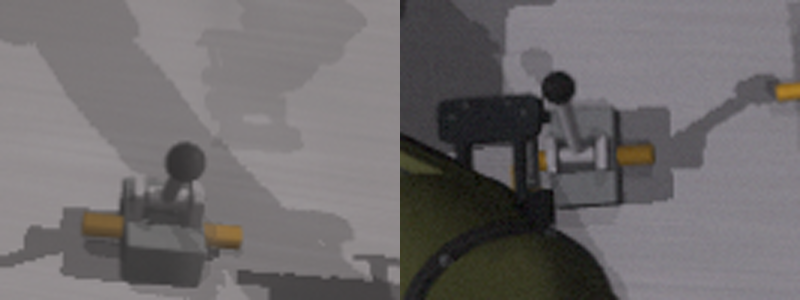

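Lever now leans to +x (ball at (560,87) in the crop, beyond the hinge): off. On to the cover.

```bash
python3 -m pendant '[[-1,[-46,24,0],[0,0,0]],[-1,[-46,24,0],[0,0,0]],[-1,[-46,24,0],[0,0,0]],[-1,[-46,24,0],[0,0,0]],[-1,[-46,24,0],[0,0,0]],[-1,[-46,24,0],[0,0,0]]]' >/dev/null
python3 -m pendant '[[-1,[-50,-28,0],[0,0,0]],[-1,[-50,-28,0],[0,0,0]],[-1,[-50,-28,0],[0,0,0]],[-1,[-50,-28,0],[0,0,0]],[-1,[-40,-25,0],[0,0,0]],[-1,[0,0,0],[0,0,9]],[-1,[0,0,0],[0,0,9]],[-1,[0,0,0],[0,0,9]]]' >/dev/null
python3 -m pendant '[[-1,[0,0,0],[0,0,9]],[-1,[0,0,0],[0,0,0]]]' >/dev/null
python3 - <<'E'
from h import *
go(.4417,-.264,.10,-29.7)
for n in("scene","top"):
    s=snap(n);a=s["img"]
    u=proj(s,(.4417,-.264,.054));print(n,u)
    x,y=np.clip(u-[66,50],0,[379,284]).astype(int)
    globals()[n]=cv2.resize(a[y:y+100,x:x+133,::-1],(400,300),interpolation=cv2.INTER_CUBIC)
cv2.imwrite("pics/ap.png",np.hstack([scene,top]))
E
```

```text
clock 8.3 tcp [ 0.4445 -0.2529  0.2222] yaw -29.45 tilt [-0.002 -0.    -1.   ] F [-0.1 -0.2  0.3] open 0.999 ff 0.0 q [ 0.69  0.59 -0.43  1.91  0.36  0.71 -0.46]
shift [-11.    3.2 122.2] turn 0.25
scene [160.5800164  158.03048591]
top [354.96171891 245.65316443]
```

View pics/ap.png

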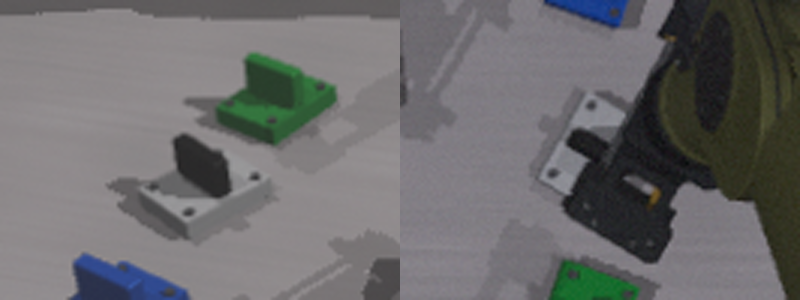

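The crop shows the projected grip centre on the grip top (scene crop about (200,152)), so the estimate holds. Descending.

```bash
python3 -m pendant '[[-0.2,[-11,3,40],[0,0,0.3]],[-0.2,[0,0,45],[0,0,0]],[-0.2,[0,0,30],[0,0,0]],[-0.2,[0,0,20],[0,0,0]],[-0.2,[0,0,0],[0,0,0]]]' >/dev/null
python3 -c "from h import *;go(.4417,-.264,.024,-29.7)"
```

```text
clock 9.025 tcp [ 0.4413 -0.2638  0.0864] yaw -29.76 tilt [-0.003  0.002 -1.   ] F [ 0.4  0.  -0.6] open 0.603 ff 0.0 q [ 0.61  0.81 -0.26  2.01  0.52  0.39 -0.58]
shift [-0.   0.6 62.4] turn -0.06
```

```bash
python3 -m pendant '[[-0.2,[0,0,20],[0,0,0]],[-0.2,[0,0,20],[0,0,0]],[-0.2,[0,0,15],[0,0,0]],[-0.2,[0,0,7],[0,0,0]],[-0.2,[0,0,0],[0,0,0]],[1,[0,0,0],[0,0,0]],[1,[0,0,0],[0,0,0]],[1,[0,0,0],[0,0,0]]]' 45
python3 -m pendant '[[1,[0,0,0],[0,0,0]],[1,[0,0,0],[0,0,0]]]' >/dev/null
python3 -c "from h import *;go(.4417,-.264,.15,-29.7)"
```

```text
clock: 10.02
tool_pos: [0.4425, -0.2646, 0.026]
eef_rot: [0.866, 0.501, 0.0, 0.0]
contact_force: [-0.2, 0.5, -0.1]
opening: 0.284
finger_force: 0.0
clock 10.275 tcp [ 0.4427 -0.2646  0.0259] yaw -29.88 tilt [ 0.001 -0.    -1.   ] F [0.4 0.8 1.6] open 0.176 ff 44.9923194386065 q [ 0.55  0.92 -0.16  2.03  0.57  0.24 -0.63]
shift [ 1.000e-01 -1.100e+00 -1.241e+02] turn -0.18
```

```bash
python3 -m pendant '[[1,[0,0,-10],[0,0,0]],[1,[0,0,-30],[0,0,0]],[1,[0,0,-40],[0,0,0]],[1,[0,0,-40],[0,0,0]],[1,[0,0,0],[0,0,-9.6]],[1,[0,0,0],[0,0,-9.6]],[1,[0,0,0],[0,0,-9.6]],[1,[0,0,0],[0,0,-9.6]]]' 
python3 -m pendant '[[1,[0,0,0],[0,0,0]]]' >/dev/null
python3 -c "from h import *;go(.533,.0172,.14,8.6)"
```

```text
clock: 11.28
tool_pos: [0.4414, -0.2645, 0.1459]
eef_rot: [0.651, 0.759, -0.001, -0.0]
contact_force: [0.1, -0.0, -4.6]
opening: 0.182
finger_force: 45.0
clock 11.4 tcp [ 0.4415 -0.2645  0.1457] yaw 8.4 tilt [-0.001  0.001 -1.   ] F [ 0.6 -0.3 -3.6] open 0.181 ff 44.99164368957281 q [ 0.78  0.74 -0.55  1.97  0.65  0.61 -0.05]
shift [265.3 131.7   5.8] turn -0.2
```

```bash
python3 -m pendant '[[1,[34,17,0],[0,0,-0.2]],[1,[38,19,0],[0,0,0]],[1,[38,19,0],[0,0,0]],[1,[38,19,0],[0,0,0]],[1,[38,19,0],[0,0,0]],[1,[38,19,0],[0,0,0]],[1,[38,19,0],[0,0,0]],[1,[0,0,0],[0,0,0]]]' >/dev/null
python3 - <<'E'
from m import *
go(.533,.0172,.090,8.6)
T=t["img"];S=s["img"]
u=proj(t,(.537,.018,.052));v=proj(s,(.537,.018,.1));print(u,v)
f=lambda a,p:cv2.resize(a[int(p[1])-50:int(p[1])+50,int(p[0])-66:int(p[0])+67,::-1],(400,300),interpolation=cv2.INTER_CUBIC)
cv2.imwrite("pics/st.png",np.hstack([f(S,v),f(T,u)]))
E
```

```text
clock 12.5 tcp [0.5317 0.0143 0.1456] yaw 8.66 tilt [-0.001 -0.001 -1.   ] F [-0.3 -1.1 -3.5] open 0.177 ff 44.99217079952359 q [ 0.18  0.75 -0.5   1.92  0.59  0.62 -0.54]
shift [ 2.7  1.8 55.6] turn 0.06
[246.68446749 205.87779812] [260.32665197 181.95048572]
```

View pics/st.png

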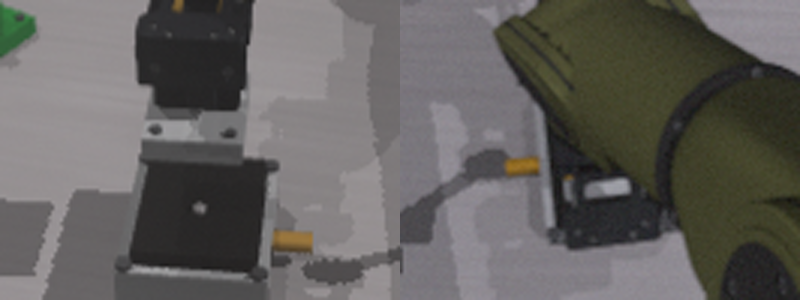

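The cover is held level and aligned above the plate; the pin shows at crop (200,208). Lowering to just above the plate, 12 mm short of the pin.

```bash
python3 -m pendant '[[1,[2.7,2,20],[0,0,0]],[1,[0,0,20],[0,0,0]],[1,[0,0,12],[0,0,0]],[1,[0,0,4],[0,0,0]],[1,[0,0,2],[0,0,0]],[1,[0,0,2],[0,0,0]],[1,[0,0,0],[0,0,0]]]' 
python3 -c "from h import *;go(.533,.0172,.082,8.6)"
```

```text
clock: 13.38
tool_pos: [0.534, 0.0173, 0.086]
eef_rot: [0.651, 0.759, 0.0, 0.0]
contact_force: [-0.7, -0.6, -2.9]
opening: 0.18
finger_force: 45.0
clock 13.375 tcp [0.534  0.0173 0.086 ] yaw 8.72 tilt [ 0.001 -0.    -1.   ] F [-0.7 -0.6 -2.9] open 0.18 ff 44.99236570671201 q [ 0.12  0.84 -0.41  1.95  0.67  0.49 -0.62]
shift [ 0.1 -1.   4. ] turn 0.12
```

```bash
python3 -m pendant '[[1,[0,-3,2],[0,0,0.1]],[1,[0,0,1],[0,0,0]],[1,[0,0,1],[0,0,0]],[1,[0,0,1],[0,0,0]],[1,[0,0,0],[0,0,0]]]' 
python3 -m pendant '[[1,[0,0,1],[0,0,0]],[1,[0,0,0],[0,0,0]]]'
```

```text
clock: 14.0
tool_pos: [0.5307, 0.0169, 0.0818]
eef_rot: [0.652, 0.758, -0.0, 0.0]
contact_force: [-2.6, -0.2, 9.0]
opening: 0.173
finger_force: 45.0
clock: 14.25
tool_pos: [0.5307, 0.0169, 0.0816]
eef_rot: [0.652, 0.758, -0.0, 0.001]
contact_force: [-5.5, -0.1, 17.3]
opening: 0.178
finger_force: 45.0
```

Resting on the pin top at the expected height. Easing off 1 mm and sliding toward +x.

```bash
python3 -m pendant '[[1,[0,0,-1],[0,0,0]],[1,[0,2,0],[0,0,0]],[1,[0,2,0],[0,0,0]],[1,[0,2,0],[0,0,0]],[1,[0,0,0],[0,0,0]]]' 
python3 -m pendant '[[1,[0,1.5,0],[0,0,0]],[1,[0,1.5,0],[0,0,0]],[1,[0,0,0],[0,0,0]]]'
```

```text
clock: 14.88
tool_pos: [0.5313, 0.0169, 0.0818]
eef_rot: [0.652, 0.758, -0.005, -0.002]
contact_force: [-13.1, -0.6, 21.5]
opening: 0.179
finger_force: 45.0
clock: 15.25
tool_pos: [0.5315, 0.0169, 0.0818]
eef_rot: [0.652, 0.759, -0.007, -0.003]
contact_force: [-19.6, -0.4, 27.6]
opening: 0.176
finger_force: 45.0
```

```bash
python3 -m pendant '[[1,[0,0,-1],[0,0,0]],[1,[0,0,0],[0,0,0]]]' 
python3 -m pendant '[[1,[0,0,-0.6],[0,0,0]],[1,[0,0,0],[0,0,0]]]'
```

```text
clock: 15.5
tool_pos: [0.5399, 0.0183, 0.0819]
eef_rot: [0.652, 0.758, 0.0, 0.0]
contact_force: [-2.1, 0.6, 1.0]
opening: 0.178
finger_force: 45.0
clock: 15.75
tool_pos: [0.5403, 0.0182, 0.0821]
eef_rot: [0.652, 0.758, 0.0, 0.0]
contact_force: [-0.1, -0.3, -3.6]
opening: 0.177
finger_force: 45.0
```

```bash
python3 -m pendant '[[1,[0,1,0.6],[0,0,0]],[1,[0,1,0],[0,0,0]],[1,[0,0,0],[0,0,0]]]' 
python3 -m pendant '[[1,[0,1,0.2],[0,0,0]],[1,[0,1,0],[0,0,0]],[1,[0,0,0],[0,0,0]]]'
```

```text
clock: 16.12
tool_pos: [0.5406, 0.0183, 0.0817]
eef_rot: [0.652, 0.758, -0.001, -0.0]
contact_force: [-5.0, -0.9, 5.1]
opening: 0.176
finger_force: 45.0
clock: 16.5
tool_pos: [0.5409, 0.0183, 0.0816]
eef_rot: [0.652, 0.758, -0.002, -0.001]
contact_force: [-9.3, -0.1, 10.0]
opening: 0.175
finger_force: 45.0
```

```bash
python3 -m pendant '[[1,[0,0,-0.5],[0,0,0]],[1,[0,0,0],[0,0,0]]]' 
python3 -m pendant '[[1,[0,0,-0.2],[0,0,0]],[1,[0,0,0],[0,0,0]]]'
```

```text
clock: 16.75
tool_pos: [0.5449, 0.0191, 0.0819]
eef_rot: [0.652, 0.758, 0.001, 0.001]
contact_force: [-0.3, 0.1, -3.0]
opening: 0.178
finger_force: 45.0
clock: 17.0
tool_pos: [0.5441, 0.0189, 0.0821]
eef_rot: [0.652, 0.758, 0.0, 0.0]
contact_force: [-0.9, 0.2, -3.2]
opening: 0.175
finger_force: 45.0
```

```bash
python3 -m pendant '[[1,[0,0,1],[0,0,0]],[1,[0,0,0.5],[0,0,0]],[1,[0,0,0],[0,0,0]]]'
```

```text
clock: 17.38
tool_pos: [0.5438, 0.0189, 0.0807]
eef_rot: [0.652, 0.758, 0.0, 0.0]
contact_force: [0.3, 0.4, -3.5]
opening: 0.173
finger_force: 45.0
```

No support at 0.0807: the slot is over the pin. Lowering onto the plate.

```bash
python3 -m pendant '[[1,[0,0,1],[0,0,0]],[1,[0,0,1],[0,0,0]],[1,[0,0,0.5],[0,0,0]],[1,[0,0,0],[0,0,0]]]'
python3 -m pendant '[[1,[0,0,1],[0,0,0]],[1,[0,0,1],[0,0,0]],[1,[0,0,1],[0,0,0]],[1,[0,0,0],[0,0,0]]]'
```

```text
clock: 17.88
tool_pos: [0.5438, 0.0189, 0.0782]
eef_rot: [0.652, 0.758, 0.0, 0.0]
contact_force: [1.1, 0.1, -3.8]
opening: 0.176
finger_force: 45.0
clock: 18.38
tool_pos: [0.5439, 0.0189, 0.0756]
eef_rot: [0.652, 0.758, 0.0, 0.0]
contact_force: [-0.5, 0.6, 5.2]
opening: 0.178
finger_force: 45.0
```

```bash
python3 -m pendant '[[1,[0,0,1],[0,0,0]],[1,[0,0,1],[0,0,0]],[1,[0,0,1],[0,0,0]],[1,[0,0,1],[0,0,0]],[1,[0,0,0],[0,0,0]],[1,[0,0,0],[0,0,0]]]'
python3 -m pendant '[[1,[0,0,0.7],[0,0,0]],[1,[0,0,0.3],[0,0,0]],[1,[0,0,0],[0,0,0]],[1,[0,0,0],[0,0,0]]]'
```

```text
clock: 19.12
tool_pos: [0.5439, 0.0189, 0.072]
eef_rot: [0.652, 0.758, 0.0, 0.0]
contact_force: [-1.6, -1.2, 9.2]
opening: 0.175
finger_force: 45.0
clock: 19.62
tool_pos: [0.5439, 0.0189, 0.0712]
eef_rot: [0.652, 0.758, 0.0, 0.001]
contact_force: [-2.0, -1.3, 10.0]
opening: 0.178
finger_force: 45.0
```

```bash
python3 -m pendant '[[1,[0,0,0.7],[0,0,0]],[1,[0,0,0.5],[0,0,0]],[1,[0,0,0],[0,0,0]],[1,[0,0,0],[0,0,0]]]'
python3 - <<'E'
from h import *
a=snap("scene");S=a["img"];T=snap("top")["img"]
v=proj(a,(.54,.018,.06))
x,y=int(v[0])-66,int(v[1])-50
cv2.imwrite("pics/fin.png",np.hstack([cv2.resize(S[y:y+100,x:x+133,::-1],(400,300),interpolation=cv2.INTER_CUBIC),cv2.resize(T[:,:,::-1],(400,300),interpolation=cv2.INTER_AREA)]))
E
```

```text
clock: 20.12
tool_pos: [0.5439, 0.0189, 0.0701]
eef_rot: [0.652, 0.758, 0.0, 0.001]
contact_force: [-1.9, 0.3, 11.9]
opening: 0.178
finger_force: 45.0
```

View pics/fin.png

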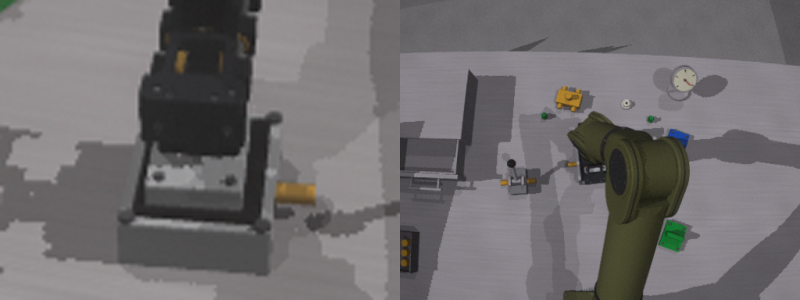

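The cover lies square on the sunken plate, the lever ball is still on the +x side at (511,163), and the bystanders are untouched. The press is about 15.6 N including the cover's weight, which puts the plate about 7 mm down.

```bash
python3 -c "from plant import r;print(r.finish_job())"
```

```text
the job is handed in; nothing more can be done
None
```

The job is handed in at about 20 s: the lever is flipped to off, the cover's slot is over the pin, and the cover is still gripped and pressed with the seal plate about 7 of 8 mm down by the force reading; the other parts show no movement in the last picture.

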